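# Hold the recessed reset button of a controller down with a screwdriver

## Robot

A 6-joint arm with a two-finger parallel gripper is mounted at the origin on the work surface. World frame = base frame: x ahead of the robot, y to its left, z up, the work surface at z = 0. Lengths are in mm, angles in degrees, forces in N, time in s.
With the tool pointing down it reaches from about 325 to 875 mm from the base axis. Payload 4.4 kg.
Tool frame: the origin (TCP) lies on the centre line of the jaws, within the pads' length; the fingertips stand env.tips_ahead ahead of it and the grasp point (between the pads) lies 11 mm behind it (env.tips_ahead is the distance from the TCP to the fingertips, in mm); z points along the fingers, y is the line along which they close (so a half turn about z gives the same grasp; the last joint's range is limited). The gripper opens to 85 mm and grips with 20 to 120 N. Pads are 22 mm wide; open, the fingers measure 114 mm over their backs; the gripper's body (76 mm by 85 mm) begins 54 mm behind the grasp point. The pads swing forward as they close: fully open they stand 13 mm farther back than shut.
Start: joints at [-76.117, 11.837, 88.321, -0, 79.842, -8.623], TCP at [220.085, -531.215, 206.382] pointing down, gripper open.
Joint ranges: [-156.59, 156.59], [-49.26, 127.26], [12.9, 141.05], [-63.56, 243.56], [4.71, 150.69], [-161.64, 161.64]. Speed limits (degrees/s): [159.86, 159.86, 180, 180, 180, 180].

## Interface

Orientations are given as [roll, pitch, yaw] about the fixed x, y, z axes, in that order (R = Rz(yaw) Ry(pitch) Rx(roll)).
In Python, from station import read_state, vision, env gives the robot as it stands.
- The arm moves only by the tool apply_moves, never from a script. Its argument "series" is one flat list of numbers, 6 for each row, row after row: the shift along the tool's x, y, z in mm, then the turn, a rotation vector about the tool's x, y, z in degrees. In form: [dx, dy, dz, rx, ry, rz, dx, dy, dz, rx, ry, rz, ...]. A call has 1 to 20 rows; each row is the pose to reach, as a shift and turn from the pose commanded when the call began, along the tool's axes at that moment; what a row does not reach only later rows make up. A row lasts 1/10 s, in which the tool goes at most 50 mm and 8.59 degrees, less where a joint would pass 70% of its speed; a pose out of reach is approached as far as the arm can. A call with a gripper value outside its range is refused whole. "grip" is the opening, from 0 (shut) to 1 (fully open), set as the call begins (left out, the last holds). The fingers move at their own pace and stop on an object; "newtons" is the grip in N (left out, the last holds). Time passes only in rows, so rows that repeat a pose let the fingers close. It gives the time, the measured TCP pose, the force, the opening and the grip force at its end, in the units of the state.
- read_state(): the state, without advancing time (a new reading comes with each control period).
- vision.camera(name): name is "side" or "top" or "wrist"; returns the picture (420x560x3 uint8, red, green, blue); there is no depth.
- vision.get_calibration(name): a dict with "fov_y" (degrees; the focal length in pixels is half the picture's height over the tangent of half this angle, whatever the lens; pixels are square), "cx", "cy" (the principal point, pixels), "world_from_camera" (4x4, takes a point from camera to world coordinates). Camera axes: x right, y up, looking along -z (the intrinsics and any distortion apply to the point x, -y, -z); pixel columns grow to the right and rows downward; lengths in mm; the calibration is good to about 2 mm. A picture is of the moment at which its call begins: read the wrist's pose just before it. get_calibration takes no time and is no camera call; for the wrist camera it gives the pose at the moment of the call.
- env.sign_off(): hands the job in; it is judged then, once.
The state is a dict: "t": time; "joint_pos": joint angles; "qd": joint speeds; "tau": joint torques, N m; "position": TCP position; "tool_rot": TCP orientation; "force": force on the tool from outside, world axes, zero at the start; "torque": the same for the moment, N m; "finger_gap": finger opening in mm; "grasp_force": force on a finger pad.
Only numpy, scipy, OpenCV 4.12 (cv2) and the standard library are available. Lean on these libraries where they do the work, as an engineer would, in place of code of your own. Each camera call takes 0.05 s, during which the arm holds its last target. There are 200 camera calls.

## Task

The controller in the control box has to be reset: slide the small cover on its front all the way open, take the slim screwdriver out of the stand, reach its blade through the round hole under the cover and push the recessed button fully down. Finish while holding: keep the screwdriver in the gripper and the button pressed, because a colleague switches the power on while you hold it. Leave the stout screwdriver in the stand, and leave the multimeter and the roll of tape where they are.

Things in the scene. Friction and masses are not known exactly. Their poses are not given: they have to be found in the camera images.
- cabinet: Open grey steel control box lying on its back, fixed: 300 (x) by 400 (y), walls 130 high with a 12 inward lip. Origin: centre of its underside, z up. Its door slopes from the top of the +y wall down to the bench, 380 further in y. Inside, on two rails along y, sit switchgear and wiring ducts, none higher than 102 above the bench except the controller's cover and guides.
- controller: Dark controller 90 (x) by 130 (y) by 80, fixed on the rail nearer the robot, anywhere along it. Origin: centre of its underside, 21.5 above the bench; z up, y along the rail, x away from the robot. Front face (58 wide in x) at z = 80, terminal rows beside it 55. A recess, 34 (x) by 40 (y), centre x = 0, y = -30, floor at z = 74, lies under the cover. Cover guides at x = +-23.5 rise to z = 86.
- reset_hole (a point): Centre of the mouth of the reset hole in the recess's light-grey floor: x = -4, y = -20, z = 74 of the controller (95.5 above the bench). Vertical round hole of 11 diameter, the only one there (beside it a black switch block and a black strip). The button, a flat black cap of 9 diameter, lies with its top 7 below this mouth.
- cover (a joint): Slide position of the cover (m): 0 closed, 0.048 fully open (end stop); grows as the cover moves along the controller's +y. Friction about 1.5 N, stays where it is left. The reset hole is clear only beyond 0.040. Starts closed or up to 0.010 open.
- cover_rib (a point): Centre of the top of the cover's grip rib, 114.5 above the bench; moves with the cover. The cover is a light-grey plate 42 (x) by 48 (y), 3 thick, lying on the controller's front face; the rib across its middle is 26 (x) by 10 (y, along the slide) and 10 high. It can be pinched along y or pushed on its side.
- reset (a joint): Travel of the reset button (m): 0 up, 0.004 fully down (end stop). Sprung: 2 N to start it, 5 N to hold it fully down; returns when let go.
- stand: Grey steel screwdriver stand, fixed: top plate 170 (x) by 50 (y), 6 thick, its top 90 above the bench. Origin: centre of the underside; row along x. Three vertical holes of 9 diameter at x = -55, 0, 55; the screwdrivers stand blade down in the two outer ones (either way round), the middle one is empty.
- slim_driver: Slim screwdriver standing upright in the stand: black round handle 22 diameter, 85 long (lowest 12 a 20 collar), round steel shank 4.5 diameter, 75 long, flat tip. About 60 g. Origin: centre of the handle's flat shoulder, which rests on the stand (90 above the bench); z up to the handle's end, so the handle spans z = 0 to 85 and the tip is at z = -75.
- slim_driver_tip (a point): Centre of the flat end of the slim screwdriver's blade, 75 below its origin.
- stout_driver: Stout screwdriver in the stand's other outer hole, to be left alone: handle of 33 diameter and 95 long, shank of 7 diameter and 75 long; origin at the shoulder as on the slim one.
- multimeter: Black multimeter lying on the bench to the right of the stand, 165 (x) by 78 (y) by 34; origin at the centre of its underside. To be left alone.
- tape: Roll of insulating tape lying flat on the bench beyond the stand, 68 outer diameter, 19 high; origin at the centre of its underside. To be left alone.
There are look-alikes about, which are no part of the job. What is shaped like the slim_driver but turquoise or yellow is not meant.

How it is judged:
By the outcome, as a careful person would: the job done as asked, in the order asked, and still so for the second after the job is handed in, while the arm keeps its last pose, push and grip.
It also fails if it takes over 58 s, if anything falls off the work surface, if the arm or the gripper's body presses on something with over 40 N, if the wrist force passes 120 N, or if a joint passes its speed limit or range.

## Working session

There is one attempt and no reset: what is moved stays moved. The work goes in short steps, Python scripts to look and compute and a tool call to move; the robot and the scene stay as the last step left them, time stands still between calls to the robot, and variables do not carry over. Pictures are saved under pics/ and viewed, at most 10 in all, crops included, and the job is handed in when it is done.

Besides the shell and the picture viewer there is one more tool, called after "Request:" in YAML: its name, and indented under it one key for each argument. apply_moves: Moves the arm, as the interface text tells. Its arguments: {"type":"object","properties":{"series":{"type":"array","items":{"type":"number"}},"grip":{"type":"number"},"newtons":{"type":"number"}},"required":["series"]}

```bash
mkdir -p pics; ls; python3 - <<'E'
from station import read_state, vision, env
import cv2, numpy as np
s=read_state(); print(s, env.tips_ahead)
for n in ["top","side","wrist"]:
    im=vision.camera(n); cv2.imwrite(f"pics/{n}0.png",im[:,:,::-1])
    c=vision.get_calibration(n); print(n,{k:(np.round(v,4).tolist() if k=="world_from_camera" else v) for k,v in c.items()})
E
```

```text
pics
{'t': 0.0, 'joint_pos': array([-7.61178899e+01,  1.18853199e+01,  8.84053216e+01, -5.18344082e-04,
        7.98406432e+01, -8.62430410e+00]), 'qd': array([ 0.01757857, -0.04330028, -0.05671387, -0.01240279,  0.06264309,
        0.0814269 ]), 'tau': array([-7.52185715e-04, -3.83041513e+01, -2.91593689e+01, -3.21135731e-04,
        1.06049489e-02,  1.25439055e-05]), 'position': array([ 219.88012494, -530.41914382,  205.21088096]), 'tool_rot': array([-1.79870123e+02, -1.91825045e-02,  2.25064845e+01]), 'force': array([ 0.03594376,  0.307311  , -0.95008284]), 'torque': array([0.0280402 , 0.01813208, 0.01642778]), 'grasp_force': 0.0, 'finger_gap': 85.58443548001335} 8.0
top {'fov_y': 44.815574271570334, 'cx': 276.7221525774206, 'cy': 205.94934951099287, 'world_from_camera': [[-0.0023, 0.9953, -0.0963, 433.2596], [-1.0, -0.0028, -0.0045, -188.5828], [-0.0047, 0.0963, 0.9953, 1130.842], [0.0, 0.0, 0.0, 1.0]]}
side {'fov_y': 48.597506616832526, 'cx': 274.9691623069726, 'cy': 205.20941699078097, 'world_from_camera': [[-0.9434, 0.2357, -0.2335, 307.8681], [-0.3314, -0.7036, 0.6286, 463.1437], [-0.0161, 0.6704, 0.7418, 864.9229], [0.0, 0.0, 0.0, 1.0]]}
wrist {'fov_y': 68.9576792594949, 'cx': 278.29869503276865, 'cy': 210.6716884514786, 'world_from_camera': [[0.3831, 0.8826, 0.2726, 289.5678], [-0.9237, 0.3666, 0.111, -501.8809], [-0.0019, -0.2943, 0.9557, 373.0815], [0.0, 0.0, 0.0, 1.0]]}
```

View pics/top0.png

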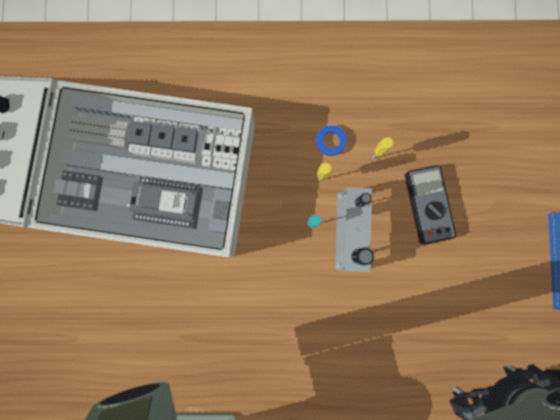

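View pics/side0.png

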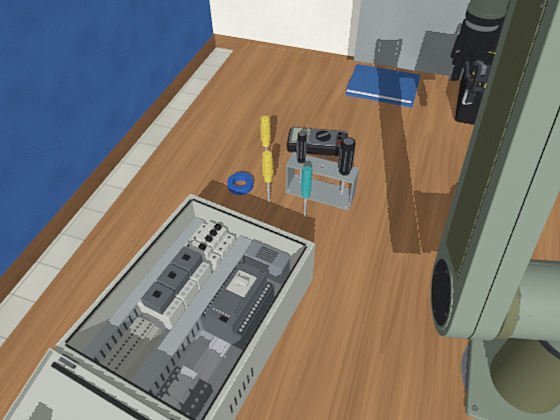

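```bash
cat > h.py <<'E'
import numpy as np
from station import vision
def ray(n,u,v,z,c=None):
    c=c or vision.get_calibration(n); T=c["world_from_camera"]; f=210/np.tan(np.radians(c["fov_y"]/2))
    d=T[:3,:3]@np.array([(u-c["cx"])/f,-(v-c["cy"])/f,-1]); o=T[:3,3]; return o+d*(z-o[2])/d[2]
def proj(n,p,c=None):
    c=c or vision.get_calibration(n); T=c["world_from_camera"]; f=210/np.tan(np.radians(c["fov_y"]/2))
    q=T[:3,:3].T@(np.array(p)-T[:3,3]); return np.array([c["cx"]-f*q[0]/q[2],c["cy"]+f*q[1]/q[2]])
E
python3 - <<'E'
import cv2,numpy as np
t=cv2.imread("pics/top0.png")
a=cv2.resize(t[165:240,120:220],None,fx=5,fy=5,interpolation=cv2.INTER_CUBIC)
b=cv2.resize(t[180:280,325:385],None,fx=3.75,fy=3.75,interpolation=cv2.INTER_CUBIC)
cv2.imwrite("pics/c0.png",np.hstack([a,b]))
E
```

```text
(no output)
```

View pics/c0.png

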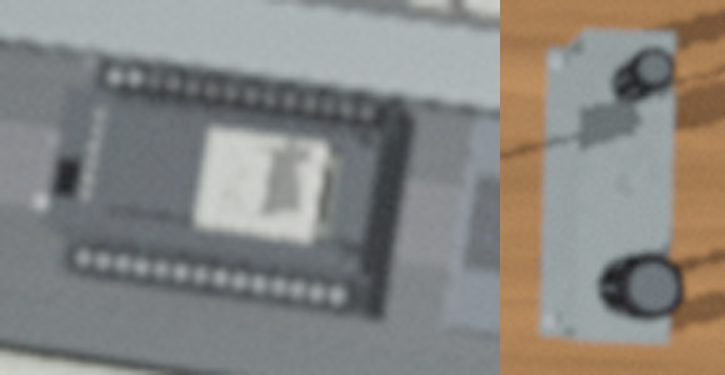

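```bash
python3 - <<'E'
from h import *
A=lambda x,y:(120+x/5,165+y/5)
B=lambda x,y:(325+(x-500)/3.75,180+y/3.75)
for n,p,z in [("slimtop",B(655,68),175),("stouttop",B(655,287),185),("stTL",B(545,48),90),("stTR",B(675,30),90),("stBL",B(540,335),90),("stBR",B(668,342),90),
 ("cTL",A(212,127),104.5),("cTR",A(332,142),104.5),("cBL",A(195,228),104.5),("cBR",A(312,243),104.5),
 ("kTL",A(105,60),76.5),("kTR",A(410,100),76.5),("kBL",A(65,270),76.5),("kBR",A(380,315),76.5),
 ("cabTL",(55,84),130),("cabTR",(252,108),130),("cabBR",(234,254),130),("cabBL",(32,222),130)]:
    print(n,np.round(p,1),np.round(ray("top",*p,z),1))
E
```

```text
slimtop [366.3 198.1] [ 540.1 -353.4  175. ]
stouttop [366.3 256.5] [ 430.5 -349.6  185. ]
stTL [337.  192.8] [ 560.8 -308.    90. ]
stTR [371.7 188. ] [ 570.6 -379.4   90. ]
stBL [335.7 269.3] [ 404.5 -303.1   90. ]
stBR [369.8 271.2] [ 400.6 -372.2   90. ]
cTL [162.4 190.4] [565.   48.3 104.5]
cTR [186.4 193.4] [558.7  -0.6 104.5]
cBL [159.  210.6] [523.8  54.4 104.5]
cBR [182.4 213.6] [517.6   6.9 104.5]
kTL [141. 177.] [597.  100.2  76.5]
kTR [202. 185.] [579.7 -27.8  76.5]
kBL [133. 219.] [508.9 114.8  76.5]
kBR [196. 228.] [489.9 -16.4  76.5]
cabTL [55 84] [779.5 264.4 130. ]
cabTR [252 108] [ 728.3 -134.8  130. ]
cabBR [234 254] [ 435.9 -100.2  130. ]
cabBL [ 32 222] [499.7 298.8 130. ]
```

```bash
cat >> h.py <<'E'
from scipy.spatial.transform import Rotation as Ro
def mv(p0,rpy0,p1,rpy1):
    R0=Ro.from_euler("xyz",rpy0,degrees=True);R1=Ro.from_euler("xyz",rpy1,degrees=True)
    return np.round(R0.inv().apply(np.array(p1)-p0),1),np.round((R0.inv()*R1).as_rotvec(degrees=True),2)
E
python3 - <<'E'
from h import *
print(mv([220.1,-531.2,206.4],[180,0,22.506],[540,25,210],[180,0,-7.4]))
E
```

```text
(array([ 508.4, -391.4,   -3.6]), array([ 0.  , -0.  , 29.91]))
```

Request:
apply_moves:
  series: [0,0,-40,0,0,0,508.4,-391.4,-60,0,0,29.9,508.4,-391.4,-60,0,0,29.9,508.4,-391.4,-60,0,0,29.9,508.4,-391.4,-60,0,0,29.9,508.4,-391.4,-60,0,0,29.9,508.4,-391.4,-60,0,0,29.9,508.4,-391.4,-60,0,0,29.9,508.4,-391.4,-60,0,0,29.9,508.4,-391.4,-60,0,0,29.9,508.4,-391.4,-60,0,0,29.9,508.4,-391.4,-60,0,0,29.9,508.4,-391.4,-60,0,0,29.9,508.4,-391.4,-20,0,0,29.9,508.4,-391.4,-3.6,0,0,29.9,508.4,-391.4,-3.6,0,0,29.9,508.4,-391.4,-3.6,0,0,29.9,508.4,-391.4,-3.6,0,0,29.9]
  grip: 0.45

```text
t: 1.95
position: [540.7, 24.0, 211.6]
tool_rot: [180.0, -0.1, -7.5]
force: [-0.5, 0.9, 0.9]
finger_gap: 38.5
grasp_force: 0.0
```

```bash
python3 - <<'E'
from h import *
from station import read_state
import cv2,pickle
s=read_state(); print(s["t"],s["position"],s["tool_rot"],s["finger_gap"],s["qd"])
c=vision.get_calibration("wrist"); pickle.dump(c,open("w1.pkl","wb"))
im=vision.camera("wrist"); cv2.imwrite("pics/w1.png",im[:,:,::-1])
cv2.imwrite("pics/w1b.png",cv2.resize(im[:,:,::-1],(800,600),interpolation=cv2.INTER_CUBIC))
E
```

```text
1.95 [540.66814176  23.97903542 211.5701001 ] [ 1.79986925e+02 -1.45289008e-01 -7.46873600e+00] 38.51647097934766 [-0.41843024 -0.48556578 -0.45934136  0.22125678 -0.12981864  0.12051677]
```

View pics/w1b.png

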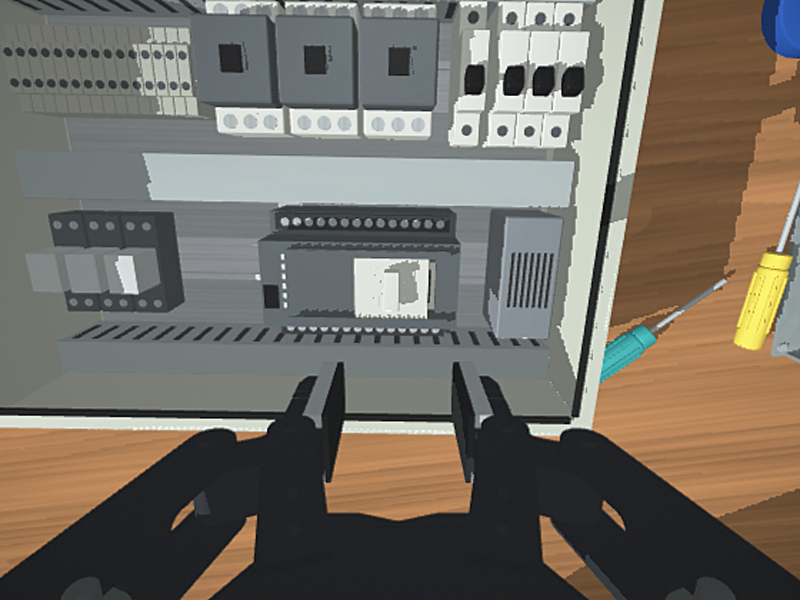

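```bash
python3 - <<'E'
from h import *
import cv2,pickle
c=pickle.load(open("w1.pkl","rb"))
yaw=np.radians(-7.4);X=np.array([np.cos(yaw),np.sin(yaw)]);Y=np.array([-X[1],X[0]])
for n,p,z in [("cTL",(355,258),104.5),("cTR",(429,260),104.5),("cBL",(354,317),104.5),("cBR",(429,319),104.5),("faceTL",(264,240),101.5),("faceTR",(460,240),101.5),("termTL",(274,208),76.5),("termTR",(456,210),76.5)]:
    q=ray("wrist",p[0]*.7,p[1]*.7,z,c); print(n,np.round(q,1),np.round([X@q[:2],Y@q[:2]],1))
im=cv2.imread("pics/w1.png")[155:250,170:335]; cv2.imwrite("pics/c1.png",cv2.resize(im,None,fx=4.8,fy=4.8,interpolation=cv2.INTER_CUBIC))
E
```

```text
cTL [563.6  48.6 104.5] [552.6 120.8]
cTR [556.2   1.9 104.5] [551.3  73.5]
cBL [524.3  55.6 104.5] [512.8 122.6]
cBR [516.4   6.2 104.5] [511.3  72.7]
faceTL [582.1 104.7 101.5] [563.7 178.8]
faceTR [565.9 -19.3 101.5] [563.6  53.8]
termTL [599.6 101.3  76.5] [581.6 177.7]
termTR [582.2 -21.4  76.5] [580.2  53.7]
```

View pics/c1.png

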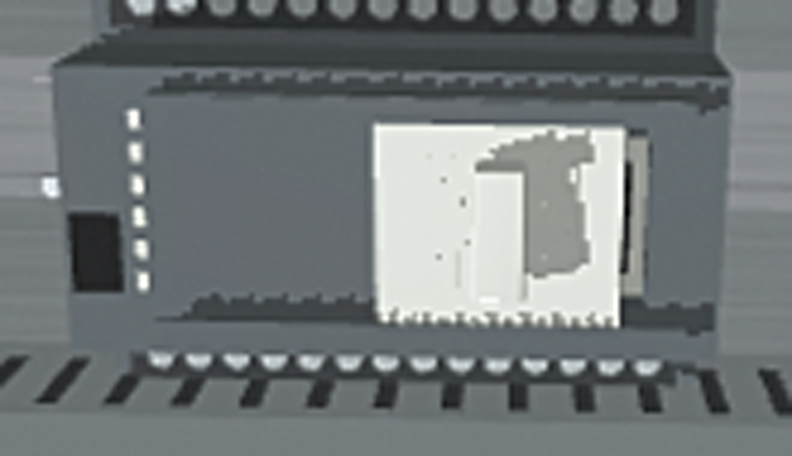

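```bash
python3 - <<'E'
from h import *
import pickle
c=pickle.load(open("w1.pkl","rb"))
yaw=np.radians(-7.4);X=np.array([np.cos(yaw),np.sin(yaw)]);Y=np.array([-X[1],X[0]])
for n,p,z in [("rib",(499,236),114.5),("ribL",(475,236),114.5),("ribR",(523,236),114.5),("coverC",(499.5,224.5),104.5),("recessR",(649,215),98),("faceL",(66,205),101.5),("faceR",(724,205),101.5),("ribtop",(499,172),114.5),("ribbot",(499,300),114.5)]:
    q=ray("wrist",170+p[0]/4.8,155+p[1]/4.8,z,c); print(n,np.round(q,1),np.round([X@q[:2],Y@q[:2]],1))
q=np.array([540.7,24,0]);print("tcp",[X@q[:2],Y@q[:2]])
E
```

```text
rib [541.2  28.1 114.5] [533.1  97.5]
ribL [541.8  32.5 114.5] [533.1 102. ]
ribR [540.6  23.6 114.5] [533.1  93. ]
coverC [540.7  28.2 104.5] [532.6  97.6]
recessR [537.1  -1.2  98. ] [532.7  68. ]
faceL [554.8 111.8 101.5] [535.8 182.3]
faceR [538.1 -15.7 101.5] [535.7  53.7]
ribtop [553.4  26.4 114.5] [545.4  97.5]
ribbot [528.7  29.8 114.5] [520.5  97.6]
tcp [np.float64(533.1055031826755), np.float64(93.43988696668237)]
```

Request:
apply_moves:
  series: [0,-4,45,0,0,0,0,-4,80,0,0,0,0,-4,94,0,0,0,0,-4,94,0,0,0,0,-4,94,0,0,0]

```text
t: 2.5
position: [541.9, 28.3, 117.9]
tool_rot: [-180.0, -0.2, -7.4]
force: [1.0, -0.7, 0.6]
finger_gap: 38.4
grasp_force: 0.0
```

Request:
apply_moves:
  series: [0,0,0,0,0,0,0,0,0,0,0,0,0,0,0,0,0,0,0,0,0,0,0,0,0,0,0,0,0,0,0,0,0,0,0,0]
  grip: 0
  newtons: 30

```text
t: 3.1
position: [540.4, 29.0, 116.0]
tool_rot: [-180.0, 0.0, -7.4]
force: [0.1, 0.3, -0.9]
finger_gap: -0.3
grasp_force: 0.0
```

```bash
python3 - <<'E'
from h import *
import cv2,numpy as np
w=vision.camera("wrist")[:,:,::-1]; s=vision.camera("side")[:,:,::-1]
a=cv2.resize(w[150:300,180:380],(800,600),interpolation=cv2.INTER_CUBIC)
p=proj("side",[541,29,110]).astype(int); print(p)
b=cv2.resize(s[p[1]-60:p[1]+60,p[0]-40:p[0]+40],(400,600),interpolation=cv2.INTER_CUBIC)
cv2.imwrite("pics/w2.png",cv2.resize(np.hstack([a[:,200:600],b]),(800,600)))
E
```

```text
[241 281]
```

View pics/w2.png

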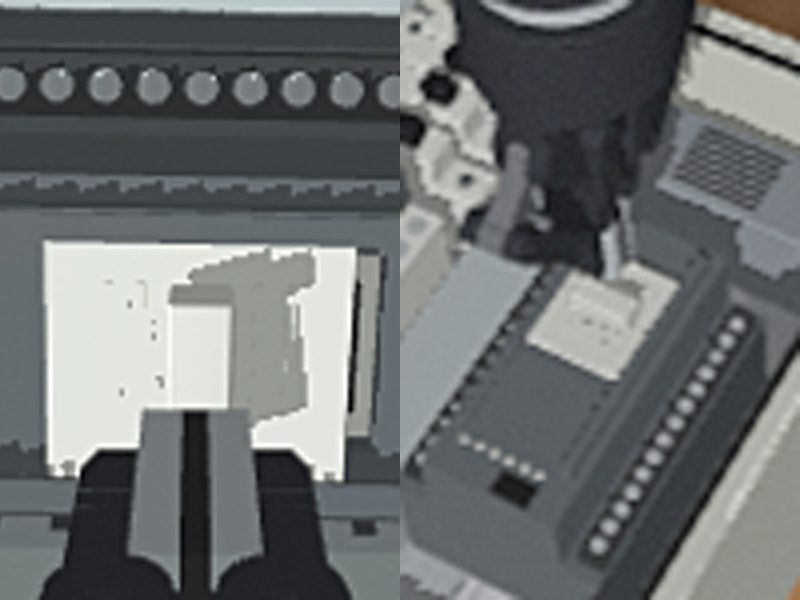

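```bash
python3 - <<'E'
from h import *
from station import read_state
s=read_state();print(s["position"],s["joint_pos"])
R=Ro.from_euler("xyz",s["tool_rot"],degrees=True)
for z in (105,108,112,116,120,124,128):
  q=ray("wrist",278.7,252.5,z); print(z,np.round(R.inv().apply(q-s["position"]),1))
for x in(-11,0,11):
  for z in (0,8,): print(x,z,proj("wrist",s["position"]+R.apply([x,0,z])))
# rib corners: crop far edge y~288 (top), x 168..232 
for p in [(168,288),(232,288)]:
  u=180+(p[0]+200)/4; v=150+p[1]/4; print(np.round(ray("wrist",u,v,104.5),1),np.round(ray("wrist",u,v,114.5),1))
E
```

```text
[540.40851713  28.99193711 115.91202608] [-6.09436817e+00  1.30829019e+01  9.82071802e+01  2.30264718e-04
  6.87192133e+01  9.12949287e+01]
105 [-7.7 -0.  10.9]
108 [-6.3 -0.   7.9]
112 [-4.5 -0.   3.9]
116 [-2.6 -0.  -0.1]
120 [-0.8 -0.  -4.1]
124 [ 1.1 -0.  -8.1]
128 [  3.   -0.  -12.1]
-11 0 [278.7284809  265.09323672]
-11 8 [278.7076119  259.20975302]
0 0 [278.74134969 248.42909146]
0 8 [278.7196068 243.1159013]
11 0 [278.75468421 231.16187296]
11 8 [278.73201802 226.46346223]
[553.5  31.5 104.5] [557.   30.8 114.5]
[552.3  21.7 104.5] [555.8  21.5 114.5]
```

```bash
python3 - <<'E'
from h import *
for x in (530,540,551):
  for z in (108,120,130,140,150): print(x,z,np.round(proj("side",[x,29,z]),1))
print(np.round(proj("side",[541,28,114.5]),1), "rib")
E
```

```text
530 108 [246.9 283.7]
530 120 [246.5 280.3]
530 130 [246.2 277.3]
530 140 [245.8 274.3]
530 150 [245.5 271.3]
540 108 [242.  282.3]
540 120 [241.6 278.8]
540 130 [241.2 275.9]
540 140 [240.9 272.9]
540 150 [240.5 269.8]
551 108 [236.7 280.7]
551 120 [236.2 277.2]
551 130 [235.8 274.3]
551 140 [235.4 271.3]
551 150 [235.  268.2]
[241.5 279.8] rib
```

Request:
apply_moves:
  series: [0,0,0,0,0,0,0,0,0,0,0,0,0,0,0,0,0,0,0,0,8,0,0,0,0,0,8,0,0,0]
  grip: 0.4

```text
t: 3.7
position: [539.3, 29.0, 106.6]
tool_rot: [180.0, 0.1, -7.4]
force: [0.4, -0.7, -0.6]
finger_gap: 34.0
grasp_force: 0.0
```

Request:
apply_moves:
  series: [0,0,0,0,0,0,0,0,0,0,0,0,0,0,0,0,0,0,0,0,0,0,0,0,0,0,0,0,0,0,0,0,0,0,0,0]
  grip: 0

```text
t: 4.3
position: [540.5, 29.0, 108.1]
tool_rot: [-180.0, -0.0, -7.4]
force: [-0.4, -0.5, -0.1]
finger_gap: -0.1
grasp_force: 0.0
```

Request:
apply_moves:
  series: [0,0,0,0,0,0,0,0,0,0,0,0,0,0,0,0,0,0,0,0,8,0,0,0,0,0,8,0,0,0]
  grip: 0.4

```text
t: 4.8
position: [539.3, 29.1, 98.6]
tool_rot: [180.0, 0.1, -7.4]
force: [-0.1, 0.6, -0.0]
finger_gap: 34.1
grasp_force: 0.0
```

Request:
apply_moves:
  series: [0,0,0,0,0,0,0,0,0,0,0,0,0,0,0,0,0,0,0,0,0,0,0,0,0,0,0,0,0,0,0,0,0,0,0,0]
  grip: 0

```text
t: 5.4
position: [540.6, 28.9, 100.1]
tool_rot: [180.0, -0.0, -7.4]
force: [0.2, 0.0, -0.2]
finger_gap: -0.1
grasp_force: 0.0
```

```bash
python3 - <<'E'
from h import *
import cv2,numpy as np
w=vision.camera("wrist")[:,:,::-1]; s=vision.camera("side")[:,:,::-1]
a=cv2.resize(w[150:300,230:330],(400,600),interpolation=cv2.INTER_CUBIC)
p=(241,281)
b=cv2.resize(s[p[1]-40:p[1]+20,p[0]-20:p[0]+20],(400,600),interpolation=cv2.INTER_CUBIC)
cv2.imwrite("pics/w3.png",np.hstack([a,b]))
E
```

```text
(no output)
```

View pics/w3.png

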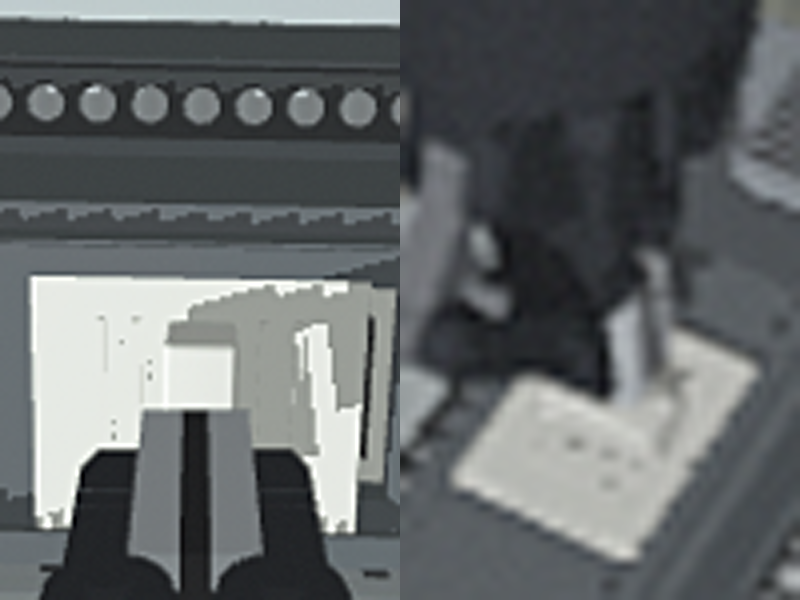

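Request:
apply_moves:
  series: [0,0,0,0,0,0,0,0,0,0,0,0,0,0,0,0,0,0,0,0,8,0,0,0,0,0,8,0,0,0]
  grip: 0.4

```text
t: 6.0
position: [539.3, 29.0, 90.6]
tool_rot: [180.0, 0.1, -7.4]
force: [-0.3, -0.2, -0.3]
finger_gap: 34.2
grasp_force: 0.0
```

Request:
apply_moves:
  series: [0,0,0,0,0,0,0,0,0,0,0,0,0,0,0,0,0,0,0,0,0,0,0,0,0,0,0,0,0,0,0,0,0,0,0,0]
  grip: 0

```text
t: 6.6
position: [540.5, 28.9, 92.1]
tool_rot: [-180.0, -0.0, -7.4]
force: [0.1, 0.5, -0.5]
finger_gap: 0.0
grasp_force: 0.0
```

Request:
apply_moves:
  series: [0,0,0,0,0,0,0,0,0,0,0,0,0,0,0,0,0,0,0,0,7,0,0,0,0,0,7,0,0,0]
  grip: 0.4

```text
t: 7.1
position: [539.5, 29.0, 83.8]
tool_rot: [180.0, 0.1, -7.4]
force: [-1.1, -0.5, -0.2]
finger_gap: 34.0
grasp_force: 0.0
```

Request:
apply_moves:
  series: [0,0,0,0,0,0,0,0,0,0,0,0,0,0,0,0,0,0,0,0,0,0,0,0,0,0,0,0,0,0,0,0,0,0,0,0]
  grip: 0

```text
t: 7.7
position: [540.3, 28.9, 84.9]
tool_rot: [-180.0, 0.0, -7.4]
force: [-0.3, 0.9, -1.4]
finger_gap: 8.7
grasp_force: 30.8
```

Request:
apply_moves:
  series: [0,-5,0,0,0,0,0,-10,0,0,0,0,0,-15,0,0,0,0,0,-20,0,0,0,0,0,-25,0,0,0,0,0,-30,0,0,0,0,0,-34,0,0,0,0,0,-36,0,0,0,0,0,-36,0,0,0,0]

```text
t: 8.6
position: [545.7, 65.2, 84.9]
tool_rot: [-180.0, -0.1, -7.4]
force: [4.3, -0.7, -6.0]
finger_gap: 8.2
grasp_force: 30.2
```

Request:
apply_moves:
  series: [0,-1,0,0,0,0,0,-2,0,0,0,0,0,-3,0,0,0,0,0,-3,0,0,0,0]

```text
t: 9.0
position: [546.0, 67.0, 84.9]
tool_rot: [180.0, -0.1, -7.4]
force: [5.1, -2.8, -6.6]
finger_gap: 8.7
grasp_force: 30.2
```

Request:
apply_moves:
  series: [0,-1,0,0,0,0,0,-2,0,0,0,0,0,-3,0,0,0,0,0,-3,0,0,0,0]

```text
t: 9.4
position: [546.0, 67.1, 84.9]
tool_rot: [179.6, -0.0, -7.4]
force: [3.1, -10.5, -5.5]
finger_gap: 8.3
grasp_force: 30.3
```

Request:
apply_moves:
  series: [0,0,0,0,0,0,0,0,0,0,0,0,0,0,0,0,0,0,0,0,0,0,0,0,0,0,-40,0,0,0,0,15,-80,0,0,0,0,40,-80,0,0,0,0,40,-80,0,0,0,0,40,-80,0,0,0]
  grip: 0.45

```text
t: 10.3
position: [540.3, 31.2, 164.9]
tool_rot: [-180.0, 0.0, -7.4]
force: [0.1, 0.6, 0.0]
finger_gap: 38.7
grasp_force: 0.0
```

```bash
python3 - <<'E'
from h import *
from station import read_state
import cv2,pickle
s=read_state(); print(s["t"],s["position"],s["tool_rot"])
c=vision.get_calibration("wrist"); pickle.dump(c,open("w4.pkl","wb"))
im=vision.camera("wrist")[:,:,::-1]; cv2.imwrite("pics/w4.png",im)
p=proj("wrist",[541,28,100],c).astype(int); print(p)
u,v=max(p[0]-80,0),max(p[1]-60,0); print(u,v)
cv2.imwrite("pics/w4c.png",cv2.resize(im[v:v+120,u:u+160],(800,600),interpolation=cv2.INTER_CUBIC))
E
```

```text
10.3 [540.2943888   31.15390065 164.90660288] [-1.79959679e+02  3.78647258e-02 -7.44112707e+00]
[282 213]
202 153
```

View pics/w4c.png

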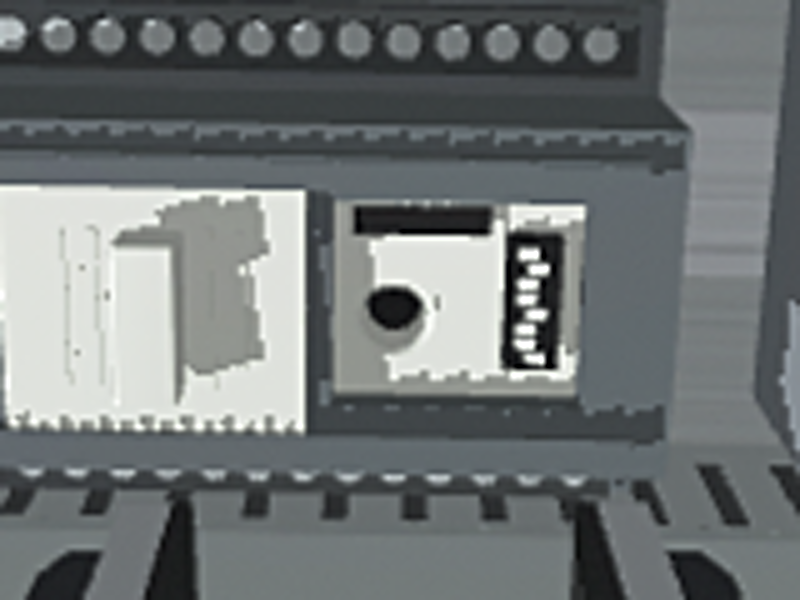

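```bash
python3 - <<'E'
from h import *
import pickle
c=pickle.load(open("w4.pkl","rb"))
yaw=np.radians(-7.4);X=np.array([np.cos(yaw),np.sin(yaw)]);Y=np.array([-X[1],X[0]])
for n,p,z in [("mouth",(395,316),95.5),("cap",(394,308),88.5),("recTL",(333,200),101.5),("recTR",(587,205),101.5),("recBL",(332,396),101.5),("recBR",(578,400),101.5),("coverTR",(306,188),104.5),("coverBR",(305,433),104.5),("rib",(145,318),114.5)]:
    q=ray("wrist",202+p[0]/5,153+p[1]/5,z,c); print(n,np.round(q,1),np.round([X@q[:2],Y@q[:2]],1))
for x,y in [(529,98)]: print("pred hole",X*x+Y*y)
E
```

```text
mouth [537.5  29.6  95.5] [529.2  98.6]
cap [536.6  29.8  88.5] [528.3  98.7]
recTL [559.5  36.5 101.5] [550.1 108.3]
recTR [553.6  -2.5 101.5] [549.3  68.8]
recBL [527.3  41.2 101.5] [517.6 108.8]
recBR [521.4   1.9 101.5] [516.9  69. ]
coverTR [562.6  40.2 104.5] [552.8 112.3]
coverBR [522.7  46.1 104.5] [512.4 113.1]
rib [548.2  66.2 114.5] [535.1 136.3]
pred hole [537.21601337  29.05090332]
```

Request:
apply_moves:
  series: [0,0,-35,0,0,0,10,386,-35,0,0,0,10,386,-35,0,0,0,10,386,-35,0,0,0,10,386,-35,0,0,0,10,386,-35,0,0,0,10,386,-35,0,0,0,10,386,-35,0,0,0,10,386,-35,0,0,0,10,386,-35,0,0,0,10,386,-35,0,0,0,10,386,-35,0,0,0,10,386,-35,0,0,0]
  grip: 0.55

```text
t: 11.65
position: [501.4, -351.2, 199.6]
tool_rot: [-179.9, 0.0, -7.3]
force: [-0.1, 0.5, -0.1]
finger_gap: 46.7
grasp_force: 0.0
```

```bash
python3 - <<'E'
from h import *
from station import read_state
import cv2,pickle
s=read_state(); print(s["t"],s["position"],s["tool_rot"],s["finger_gap"])
c=vision.get_calibration("wrist"); pickle.dump(c,open("w5.pkl","wb"))
im=vision.camera("wrist")[:,:,::-1]; cv2.imwrite("pics/w5.png",im)
print(proj("wrist",[540,-353,175],c))
cv2.imwrite("pics/w5c.png",cv2.resize(im,(800,600),interpolation=cv2.INTER_CUBIC))
E
```

```text
11.65 [ 501.39939002 -351.18311365  199.63502065] [-1.79946732e+02  3.64163964e-02 -7.26048319e+00] 46.66994060923291
[273.94332213 176.79266212]
```

View pics/w5c.png

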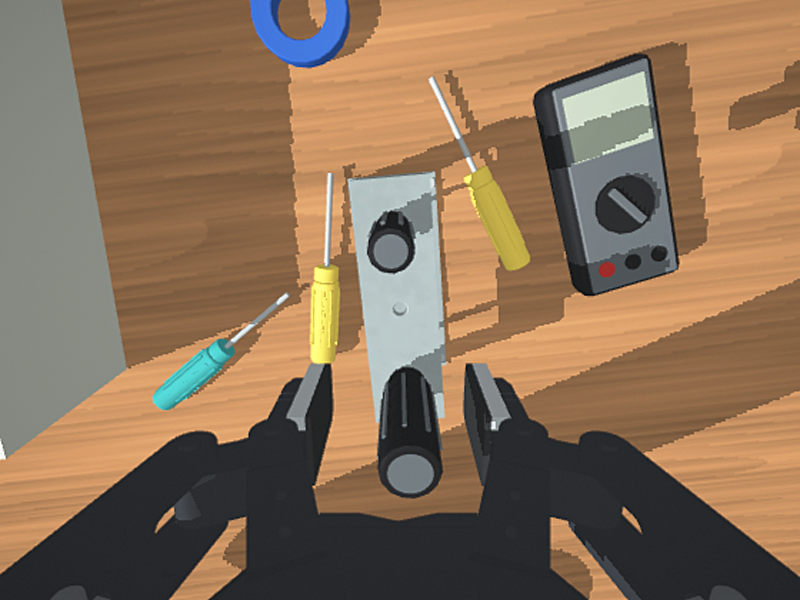

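```bash
python3 - <<'E'
from h import *
import pickle
c=pickle.load(open("w5.pkl","rb"))
print("slim",ray("wrist",391*.7,251*.7,175,c), "hole mid",ray("wrist",400*.7,309*.7,90,c), "stout",ray("wrist",410*.7,474*.7,185,c))
for n,w,t in [("yel1",(325,315),(324,171)),("turq",(193,374),(314.5,221.5)),("yel2",(498,220),(384,147))]:
  for z in (0,40,80,120,160): print(n,z,np.round(ray("wrist",w[0]*.7,w[1]*.7,z,c)[:2]),np.round(ray("top",*t,z)[:2]))
E
```

```text
slim [ 540.7160021  -352.93814743  175.        ] hole mid [ 485.45549861 -350.44076689   90.        ] stout [ 430.21458902 -348.07721886  185.        ]
yel1 0 [ 459. -280.] [ 621. -290.]
yel1 40 [ 472. -289.] [ 615. -286.]
yel1 80 [ 484. -298.] [ 608. -283.]
yel1 120 [ 497. -307.] [ 601. -279.]
yel1 160 [ 510. -315.] [ 595. -275.]
turq 0 [ 417. -149.] [ 508. -267.]
turq 40 [ 435. -172.] [ 505. -265.]
turq 80 [ 452. -195.] [ 502. -262.]
turq 120 [ 469. -218.] [ 500. -259.]
turq 160 [ 486. -241.] [ 497. -256.]
yel2 0 [ 523. -438.] [ 676. -426.]
yel2 40 [ 529. -429.] [ 667. -417.]
yel2 80 [ 535. -421.] [ 658. -409.]
yel2 120 [ 540. -413.] [ 650. -400.]
yel2 160 [ 546. -404.] [ 641. -392.]
```

```bash
python3 - <<'E'
from h import *
import pickle
from scipy.optimize import least_squares as L
c1=pickle.load(open("w1.pkl","rb"));c5=pickle.load(open("w5.pkl","rb"));ct=vision.get_calibration("top");cs=vision.get_calibration("side")
def tri(obs):
    r=L(lambda p:np.concatenate([proj("",p,c)-np.array(o) for c,o in obs]),[530,-280,120]); return np.round(r.x),np.round(r.fun,1)
k=.7
print("turq tip",tri([(c1,(726*k,282*k)),(c5,(286*k,296*k)),(cs,(305,214))]))
print("turq handle end",tri([(c1,(603*k,372*k)),(c5,(165*k,400*k)),(cs,(307,168))]))
print("turq h w",tri([(c1,(603*k,372*k)),(c5,(165*k,400*k))]))
print("y1 handle",tri([(c1,(760*k,300*k)),(c5,(325*k,315*k))]))
print("y1 tip s",tri([(c5,(330*k,175*k)),(cs,(269,201))]))
print("y1 end s",tri([(c5,(322*k,360*k)),(cs,(267,153))]))
print("y2 end s",tri([(c5,(515*k,268*k)),(cs,(265,118))]))
print("y2 tip s",tri([(c5,(433*k,78*k)),(cs,(266,147))]))
E
```

```text
turq tip (array([ 486., -253.,   16.]), array([ 0.5, -0.9, -1.1, -1.1,  4.3,  0.7]))
turq handle end (array([ 443., -157.,   77.]), array([ 32.9,  -0.9, -11.6,  -8.2,   9.9,  65. ]))
turq h w (array([ 417., -140.,   35.]), array([ 0.2,  4.5, -0.2, -4.4]))
y1 handle (array([ 464., -284.,   16.]), array([ 0. ,  0.3, -0. , -0.3]))
y1 tip s (array([ 581., -301.,  -19.]), array([-1.8, -3.9,  9.8,  0.7]))
y1 end s (array([ 507., -314.,  190.]), array([ -6.8, -10.9,  44.2, -11.3]))
y2 end s (array([ 544., -392.,  230.]), array([ -4.8,  -7.2,  40.9, -14.1]))
y2 tip s (array([ 625., -387.,   79.]), array([-0.8, -2. ,  7.1,  1.2]))
```

Request:
apply_moves:
  series: [39.3,-4.8,0,0,0,0,39.3,-4.8,0,0,0,0,39.3,-4.8,0,0,0,0,39.3,-4.8,30,0,0,0,39.3,-4.8,60,0,0,0,39.3,-4.8,85,0,0,0,39.3,-4.8,105,0,0,0,39.3,-4.8,105,0,0,0,39.3,-4.8,105,0,0,0]

```text
t: 12.6
position: [540.2, -353.3, 95.5]
tool_rot: [-180.0, 0.0, -7.4]
force: [-0.3, -0.9, 0.1]
finger_gap: 46.7
grasp_force: 0.0
```

Request:
apply_moves:
  series: [0,0,0,0,0,0,0,0,0,0,0,0,0,0,0,0,0,0,0,0,0,0,0,0,0,0,0,0,0,0,0,0,0,0,0,0,0,0,0,0,0,0]
  grip: 0
  newtons: 70

```text
t: 13.3
position: [541.7, -354.4, 97.3]
tool_rot: [179.9, -0.2, -7.4]
force: [-0.1, 0.6, 5.4]
finger_gap: 20.6
grasp_force: 68.2
```

Request:
apply_moves:
  series: [0,0,-10,0,0,0,0,0,-30,0,0,0,0,0,-60,0,0,0,0,0,-100,0,0,0,0,0,-150,0,0,0,-52.4,-379,-150,0,0,0,-52.4,-379,-150,0,0,0,-52.4,-379,-150,0,0,0,-52.4,-379,-150,0,0,0,-52.4,-379,-150,0,0,0,-52.4,-379,-150,0,0,0,-52.4,-379,-150,0,0,0,-52.4,-379,-150,0,0,0,-52.4,-379,-150,0,0,0,-52.4,-379,-150,0,0,0,-52.4,-379,-130,0,0,0,-52.4,-379,-105,0,0,0,-52.4,-379,-105,0,0,0,-52.4,-379,-105,0,0,0,-52.4,-379,-105,0,0,0]

```text
t: 15.3
position: [538.4, 28.2, 201.5]
tool_rot: [180.0, -0.1, -7.5]
force: [-0.5, 0.6, -0.4]
finger_gap: 20.8
grasp_force: 68.8
```

```bash
python3 - <<'E'
from h import *
from station import read_state
import cv2,pickle
s=read_state(); print(s["t"],s["position"],s["tool_rot"],s["finger_gap"],s["grasp_force"])
c=vision.get_calibration("wrist"); pickle.dump(c,open("w6.pkl","wb"))
im=vision.camera("wrist")[:,:,::-1]; cv2.imwrite("pics/w6.png",im)
sd=vision.camera("side")[:,:,::-1]; cv2.imwrite("pics/s6.png",sd)
p=proj("wrist",[537.5,29.6,95.5],c); print(p, proj("wrist",[537.5,29.6,120],c)); q=proj("side",[537.5,29.6,105]);print(q)
u,v=int(p[0])-50,int(p[1])-60; u2,v2=int(q[0])-30,int(q[1])-45; print(u,v,u2,v2)
a=cv2.resize(im[v:v+150,u:u+100],(400,600),interpolation=cv2.INTER_CUBIC)
b=cv2.resize(sd[v2:v2+90,u2:u2+60],(400,600),interpolation=cv2.INTER_CUBIC)
cv2.imwrite("pics/w6c.png",np.hstack([a,b]))
E
```

```text
15.3 [538.41429348  28.21917292 201.47552815] [ 1.79995938e+02 -1.37119747e-01 -7.46770558e+00] 20.79367053049397 68.80373954772949
[277.21251996 202.70034225] [277.12592835 210.38733616]
[243.23274636 283.75490329]
227 142 213 238
```

View pics/w6c.png

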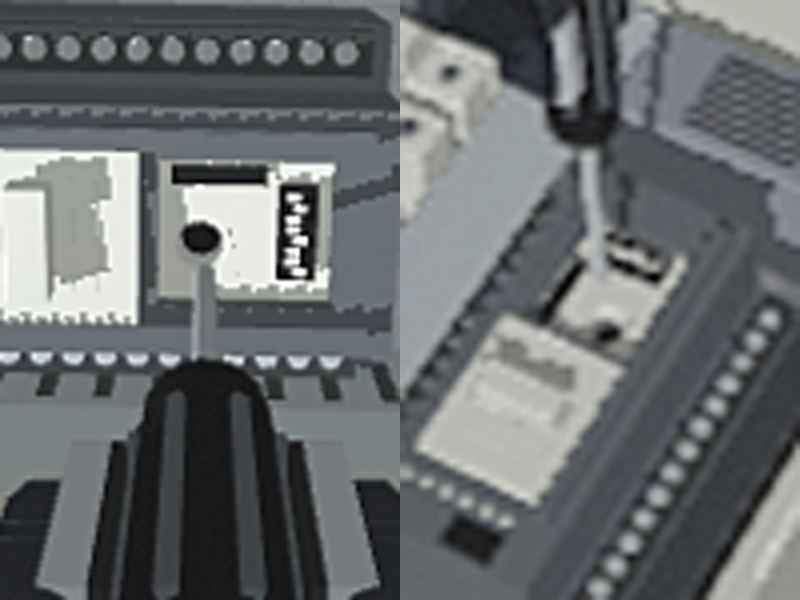

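Request:
apply_moves:
  series: [-0.7,0,8,0,0,0,-0.7,0,14,0,0,0,-0.7,0,19,0,0,0,-0.7,0,23,0,0,0,-0.7,0,26,0,0,0,-0.7,0,28,0,0,0,-0.7,0,28,0,0,0,-0.7,0,28,0,0,0]

```text
t: 16.2
position: [536.8, 29.2, 172.1]
tool_rot: [-180.0, -0.0, -7.4]
force: [0.4, -0.8, 0.0]
finger_gap: 20.5
grasp_force: 68.8
```

Request:
apply_moves:
  series: [0,0,1,0,0,0,0,0,2,0,0,0,0,0,3,0,0,0,0,0,3,0,0,0,0,0,3,0,0,0]

```text
t: 16.7
position: [537.0, 29.2, 169.5]
tool_rot: [-180.0, -0.1, -7.4]
force: [-0.9, 0.3, 2.6]
finger_gap: 20.2
grasp_force: 68.8
```

Request:
apply_moves:
  series: [0,0,1,0,0,0,0,0,2,0,0,0,0,0,2,0,0,0,0,0,2,0,0,0]

```text
t: 17.1
position: [537.0, 29.2, 167.3]
tool_rot: [-180.0, -0.0, -7.4]
force: [-0.4, -0.6, 3.1]
finger_gap: 20.6
grasp_force: 68.8
```

Request:
apply_moves:
  series: [0,0,1,0,0,0,0,0,2,0,0,0,0,0,2,0,0,0,0,0,2,0,0,0]

```text
t: 17.5
position: [537.3, 29.1, 166.3]
tool_rot: [180.0, -0.1, -7.4]
force: [-1.2, -0.1, 8.6]
finger_gap: 20.7
grasp_force: 69.3
```

Request:
apply_moves:
  series: [0,0,1,0,0,0,0,0,2,0,0,0,0,0,2,0,0,0,0,0,2,0,0,0,0,0,2,0,0,0]

```text
t: 18.0
position: [538.0, 29.1, 166.0]
tool_rot: [180.0, -0.2, -7.4]
force: [-3.4, 0.5, 14.8]
finger_gap: 20.0
grasp_force: 69.9
```

Request:
apply_moves:
  series: [0,0,0,0,0,0,0,0,0,0,0,0,0,0,0,0,0,0,0,0,0,0,0,0,0,0,0,0,0,0,0,0,0,0,0,0,0,0,0,0,0,0,0,0,0,0,0,0]

```text
t: 18.8
position: [538.0, 29.1, 165.9]
tool_rot: [180.0, -0.2, -7.4]
force: [-2.2, 0.2, 14.9]
finger_gap: 20.1
grasp_force: 69.9
```

```bash
python3 -c "
from station import env
print(env.sign_off())"
```

```text
the job is handed in; nothing more can be done
None
```

I slid the cover open to its end stop and used the slim screwdriver to press the reset button. I handed the job in at about 19 s with the screwdriver gripped and the button held down with about 15 N. That the cover is fully open and the button fully down is judged from force and position readings; sign-off returned no verdict.

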